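# Nest the aluminium channels in the stock tray

## Task

Put the two loose lengths of aluminium channel away in the wooden stock tray with the one already there. Lay the one that is open side up flat along the tray's empty side rail, then set the open-side-down one on top so that it bridges the two, with one of its flanges hanging down inside each trough. Set them down rather than drop them, finish with all three lying flat with their ends pushed up against the tray's end board, and leave the other things on the bench alone.

Things in the scene. Friction and masses are not known exactly. Their poses are not given: they have to be found in the camera images.
- tray: Plywood stock tray screwed to the bench. Origin at the centre of its underside, on the bench; x along its length, z up. Its floor is 12 mm above the bench and 156 mm wide (y = -78 to +78 mm) between two low side rails along x, 12 mm wide, only 10 mm higher than the floor. At the -x end stands a 12 mm thick end board, 42 mm higher than the floor; the +x end (x = +95 mm) is open.
- end_face (a point): Middle of the foot of the end board's inner face, on the tray floor (tray x = -95 mm, y = 0, z = 12 mm). Ends butt here, so a channel fully home has its middle 85 mm from this face. The lower two then lie at tray y = +48 and -48 mm, 36 mm apart; the bridging one lies at y = 0 with its middle 4 mm higher than theirs (31 mm above the bench) and has about 4 mm of play either way.
- first_mid (a point): Plain aluminium U-channel, 60 mm wide outside, 30 mm high, all walls 4 mm thick (52 mm inside), 170 mm long, about 0.2 kg, loose, already in the tray: open side up along the +y rail, butted to the end board. The point is the middle of its length and width, half-way up (15 mm above its underside); x along its length, z up.
- trough_mid (a point): Plain aluminium U-channel, 60 mm wide outside, 30 mm high, all walls 4 mm thick (52 mm inside), 170 mm long, about 0.2 kg, lying on the bench with its open side up. The point is the middle of its length and width, half-way up (15 mm above the bench at the start); x along its length, z up. Either end may go to the end board.
- cap_mid (a point): Plain aluminium U-channel, 60 mm wide outside, 30 mm high, all walls 4 mm thick (52 mm inside), 170 mm long, about 0.2 kg, lying on the bench with its open side down, resting on its flange edges. The point is the middle of its length and width, half-way up (15 mm above the bench at the start); x along its length, z up (the flat back of the channel is 15 mm above the point). Either end may go to the end board.
- wheel: Bystander: spare model-truck wheel lying flat, black tyre 90 mm across and 34 mm high, yellow hub. Origin at the centre of its underside.
- glue: Bystander: small white glue bottle standing upright, 42 mm across and 100 mm high. Origin at the centre of its underside.
- screwdriver: Bystander: screwdriver lying on the bench, 170 mm long. Origin under it.
Things that resemble listed ones, but are neither listed nor needed, are in the scene too. What is shaped like the part that bears trough_mid but green or red is not meant.

How it is judged:
By the outcome, as a careful person would: the job done as asked, in the order asked, and still so for the second after the job is handed in, with the robot touching nothing.
It also fails if it takes over 64 s, if anything falls off the work surface, if the arm or the gripper's body presses on something with over 40 N, if the wrist force passes 120 N, or if a joint passes its speed limit or range.

## Robot

A 6-joint arm with a two-finger parallel gripper is mounted at the origin on the work surface. World frame = base frame: x ahead of the robot, y to its left, z up, the work surface at z = 0. Lengths are in mm, angles in rad, forces in N, time in s.
With the tool pointing down it reaches from about 300 to 775 mm from the base axis. Payload 14.6 kg.
Tool frame: the origin (TCP) lies between the finger pads; the fingertips stand 19 mm ahead of it and the grasp point (between the pads) is the TCP (manip.tcp_to_tips is the distance from the TCP to the fingertips, in mm); x points along the fingers, z is the direction in which the jaws open and shut, and the axes are right-handed (so a half turn about x gives the same grasp; the last joint's range is limited). The gripper opens to 94 mm and grips with 3 to 60 N. Pads are 16 mm wide; open, the fingers measure 119 mm over their backs; the gripper's body (75 mm by 177 mm) begins 78 mm behind the grasp point.
Start: joints at [1.186, 0.3, 1.521, -0, 1.321, -0.067], TCP at [171.86, 522.45, 224.446] pointing down, gripper open.
Joint ranges: [-3.03, 3.03], [-0.79, 2.21], [0.23, 2.52], [-1.04, 4.18], [0, 3.07], [-2.55, 2.55]. Speed limits (rad/s): [2.22, 2.22, 2.57, 3.14, 3.14, 3.14].

## Interface

Orientations are given as [roll, pitch, yaw] about the fixed x, y, z axes, in that order (R = Rz(yaw) Ry(pitch) Rx(roll)).
In Python, from cell import manip gives the robot as it stands.
- The arm moves only by the tool jog_arm, never from a script. Its argument "moves" is a list that holds one entry, the list of rows, each a list of 6 numbers: the shift along the world's x, y, z in mm, then the turn, a rotation vector about the world's x, y, z in degrees. In form: [[[dx, dy, dz, wx, wy, wz], ...]]. A call has 1 to 5 rows; each row shifts and turns the pose as measured when the row begins; what a row does not reach is not made up. A row lasts 1/10 s, in which the tool goes at most 50 mm and 8.59 degrees, less where a joint would pass 70% of its speed; a pose out of reach is approached as far as the arm can. A call is refused whole if a number of a shift passes 50 or a number of a turn 8.59, either way. A call with a gripper value outside its range is refused whole. "gripper" is the opening, from -1 (shut) to 1 (fully open), set as the call begins (left out, the last holds). The fingers move at their own pace and stop on an object; "squeeze" is the grip in N (left out, the last holds). Time passes only in rows, so rows that do not move let the fingers close. It gives the time, the measured TCP pose, the force and the opening at its end, in the units of the state.
- manip.read_state(): the state, without advancing time (a new reading comes with each control period).
- manip.camera(name): name is "side" or "top" or "wrist"; returns (picture, depth): 384x512x3 uint8, blue, green, red; 384x512 float32, mm along the optical axis (not along the pixel's ray), 0 where there is no reading.
- manip.camera_params(name): a dict with "fx", "fy", "cx", "cy" (pixels), "rvec" (rotation vector, rad) and "tvec" (3), from world to camera coordinates, as OpenCV has them. Camera axes: x right, y down, z forward; pixel columns grow to the right and rows downward; lengths in mm; the calibration is good to about 2 mm. A picture is of the moment at which its call begins: read the wrist's pose just before it. camera_params takes no time and is no camera call; for the wrist camera it gives the pose at the moment of the call.
- manip.sign_off(): hands the job in, once; it reports no verdict.
The state is a dict: "clock": time; "joints": joint angles; "qd": joint speeds; "effort": joint torques, N m; "eef_pos": TCP position; "eef_rot": TCP orientation; "wrist_force": force on the tool from outside, world axes, zero at the start; "moment": the same for the moment, N m; "finger_gap": finger opening in mm.
Only numpy, scipy, OpenCV 4.12 (cv2) and the standard library are available. Lean on these libraries where they do the work, as an engineer would, in place of code of your own. Each camera call takes 0.05 s, during which the arm holds its last target. There are 200 camera calls.

## Working session

There is one attempt and no reset: what is moved stays moved. The work goes in short steps, Python scripts to look and compute and a tool call to move; the robot and the scene stay as the last step left them, time stands still between calls to the robot, and variables do not carry over. Pictures are saved under pics/ and viewed, about 8 in all and at most 12, crops included, and the job is handed in when it is done.

Besides the shell and the picture viewer there is one more tool, called after "Emit:" by a JSON object that holds its "api" and its "payload". jog_arm: Moves the arm, as the interface text tells. Its arguments: {"type":"object","properties":{"moves":{"type":"array","items":{"type":"array","items":{"type":"array","items":{"type":"number"}}}},"gripper":{"type":"number"},"squeeze":{"type":"number"}},"required":["moves"]}

```bash
mkdir -p pics; cat > h.py <<'E'
import numpy as np,cv2
from cell import manip
def grab(n):
    p=manip.camera_params(n); im,d=manip.camera(n); return im,d,p
def world(d,p):
    R=cv2.Rodrigues(np.array(p['rvec'],float))[0];t=np.array(p['tvec'],float).ravel()
    v,u=np.mgrid[:d.shape[0],:d.shape[1]]
    c=np.stack([(u-p['cx'])/p['fx']*d,(v-p['cy'])/p['fy']*d,d],-1)
    w=(c-t)@R; w[d<=0]=np.nan; return w
def st():
    s=manip.read_state();print({k:np.round(s[k],3).tolist() for k in('clock','joints','eef_pos','eef_rot','wrist_force','finger_gap')})
E
python3 - <<'E'
from h import *
st()
for n in('top','side'):
    im,d,p=grab(n);np.savez('%s0.npz'%n,im=im,w=world(d,p),d=d)
    cv2.imwrite('pics/%s0.png'%n,cv2.resize(im,(768,576)))
    print(n,p)
E
```

```text
{'clock': 0.0, 'joints': [1.186, 0.3, 1.522, 0.0, 1.321, -0.067], 'eef_pos': [171.771, 522.231, 223.897], 'eef_rot': [3.063, 1.57, -1.967], 'wrist_force': [-0.074, -0.478, 0.379], 'finger_gap': 94.287}
top {'fx': 440.95290733699477, 'fy': 440.95290733699477, 'cx': 255.28896579422118, 'cy': 190.63543795453373, 'rvec': array([ 2.12192646, -2.10425194,  0.18699496]), 'tvec': array([  81.20474424,  537.92207708, 1285.33496355])}
side {'fx': 497.54155809293326, 'fy': 497.54155809293326, 'cx': 257.52852744977065, 'cy': 187.0525805420149, 'rvec': array([ 2.29765866, -0.60617152,  0.23766209]), 'tvec': array([-436.45852724,  286.44027451, 1323.93562172])}
```

View pics/top0.png

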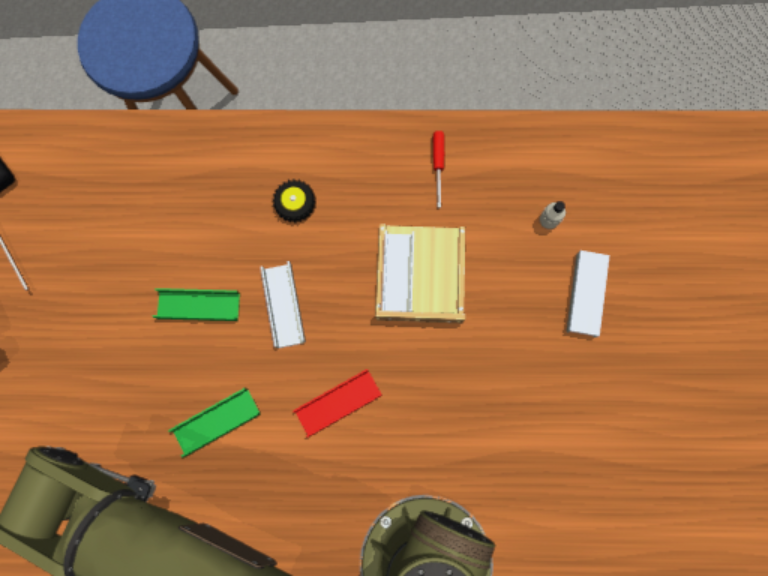

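View pics/side0.png

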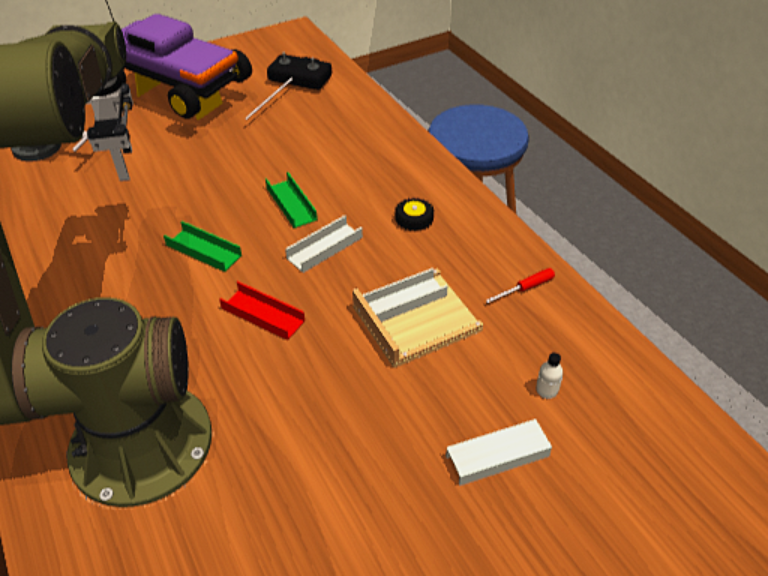

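The top picture shows the tray at (421,273) with its end board at the bottom (y≈320), so tray +x points away from the robot. The channel already in the tray is at (397,272). The side view shows the bare grey channel at top (282,305) is open side up, which makes it the trough. The one at (588,293) is open side down, which makes it the cap. The lookalikes are green (198,305), green (216,422) and red (338,404).

```bash
cat > m.py <<'E'
from h import *
def rect(w,box,lo,hi,im,grey=True):
    x0,y0,x1,y1=[int(v/1.5) for v in box]
    W=w[y0:y1,x0:x1].reshape(-1,3);C=im[y0:y1,x0:x1].reshape(-1,3).astype(int)
    m=(W[:,2]>lo)&(W[:,2]<hi)
    if grey: m&=(C.max(1)-C.min(1))<30
    P=W[m]; r=cv2.minAreaRect(P[:,:2].astype(np.float32)); return r,len(P),np.median(P[:,2])
E
python3 - <<'E'
from m import *
z=np.load('top0.npz');w,im=z['w'],z['im']
f=lambda *a:print(a[0],[np.round(np.array(x,dtype=float),1).tolist() if not np.isscalar(x) else round(float(x),1) for x in a[1][0]],a[1][1:])
f('trough',rect(w,(250,250,315,360),2,40,im))
f('troughtop',rect(w,(250,250,315,360),22,40,im))
f('cap',rect(w,(555,240,620,345),20,40,im))
f('first',rect(w,(375,220,420,322),12,50,im))
f('firsttop',rect(w,(375,220,420,322),33,50,im))
f('tray',rect(w,(360,210,480,335),4,70,im,False))
f('endboard',rect(w,(360,210,480,335),47,70,im,False))
f('floor',rect(w,(418,235,456,310),5,20,im,False))
f('glue',rect(w,(530,190,575,240),20,120,im,False))
for n,(u,v) in {'tr':(282,305),'cap':(588,293),'floor':(440,270),'fl2':(397,272),'bench':(500,300),'wheel':(294,200)}.items(): print(n,w[int(v/1.5),int(u/1.5)].round(1))
t=cv2.resize(im[165:240,165:420],None,fx=3,fy=3,interpolation=cv2.INTER_CUBIC);cv2.imwrite('pics/crop1.png',t)
E
```

```text
trough [[504.4, 296.4], [169.2, 66.2], 12.5] (822, np.float64(5.880408023548851))
troughtop [[505.5, 293.6], [167.8, 60.9], 12.1] (179, np.float64(29.214293601737214))
cap [[532.2, -335.6], [62.1, 170.5], 80.1] (1107, np.float64(30.394335450011198))
first [[571.4, 60.1], [68.0, 192.8], 88.5] (967, np.float64(16.83362993722157))
firsttop [[572.5, 55.8], [59.4, 167.1], 88.3] (140, np.float64(42.030162521522854))
tray [[580.4, 9.7], [265.5, 253.1], 0.4] (3907, np.float64(14.408853325634182))
endboard [[539.5, 3.5], [177.1, 148.4], 82.3] (252, np.float64(54.01514595145373))
floor [[579.4, -24.0], [79.8, 159.9], 89.8] (1285, np.float64(12.081968279385872))
glue [[689.7, -262.2], [41.8, 32.6], 58.3] (212, np.float64(67.66750343048886))
tr [505.5 297.    5.1]
cap [ 530.2 -332.2   33.5]
floor [579.9 -31.6  12.2]
fl2 [575.7  59.3  13.9]
bench [ 519.  -157.     1.5]
wheel [725.1 275.3  34.9]
```

View pics/crop1.png

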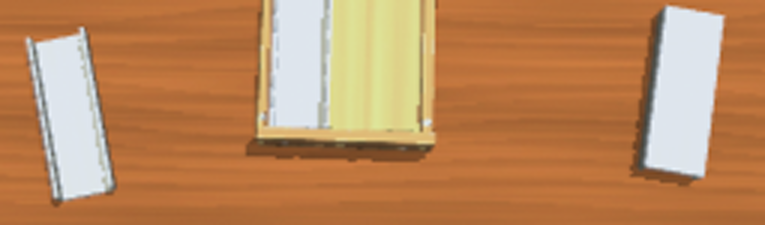

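The crop confirms the choices. The trough (crop 70,115) shows two thin flanges with a floor between them at z≈5. The cap (685,90) is a solid flat back at z≈31–33. The fitted sizes (168×61 and 170×62) match the given ones.

```bash
cat >> h.py <<'E'
from scipy.spatial.transform import Rotation as Ro
def tool():
    s=manip.read_state();R=Ro.from_euler('xyz',s['eef_rot']).as_matrix()
    a=np.degrees(np.arctan2(R[1,2],R[0,2]))
    print('t %.2f'%s['clock'],'pos',np.round(s['eef_pos'],1),'approach',R[:,0].round(3),'jaw deg %.2f'%a,'F',np.round(s['wrist_force'],1),'gap %.1f'%s['finger_gap'],'j6 %.2f'%s['joints'][5]);return s,R
E
python3 -c "
from h import *
tool()"
```

```text
t 0.10 pos [171.8 522.3 224. ] approach [-0.    -0.001 -1.   ] jaw deg 71.79 F [-0.3  0.1 -0.7] gap 93.9 j6 -0.07
```

Emit:
{"api": "jog_arm", "payload": {"moves": [[[40,-28,0,0,0,6],[40,-28,0,0,0,6],[40,-28,0,0,0,6],[40,-28,0,0,0,6],[40,-28,0,0,0,6]]], "gripper": 1}}

```text
clock: 0.6
eef_pos: [372.4, 379.3, 222.3]
eef_rot: [2.488, 1.567, -1.993]
wrist_force: [-0.5, 0.5, -0.3]
finger_gap: 94.1
```

Emit:
{"api": "jog_arm", "payload": {"moves": [[[40,-28,0,0,0,0],[40,-28,0,0,0,0],[40,-28,0,0,0,0],[10,-7,0,0,0,0],[0,0,0,0,0,0]]]}}

```text
clock: 1.1
eef_pos: [508.1, 280.8, 220.5]
eef_rot: [2.253, 1.564, -2.229]
wrist_force: [-1.0, 0.2, -1.0]
finger_gap: 93.9
```

```bash
python3 - <<'E'
from h import *
tool()
im,d,p=grab('wrist');w=world(d,p);np.savez('w1.npz',im=im,w=w);cv2.imwrite('pics/w1.png',im)
R=cv2.Rodrigues(np.array(p['rvec']))[0];print('cam',(-R.T@np.array(p['tvec']).ravel()).round(1), 'axis',R[2].round(2))
E
```

```text
t 1.10 pos [508.1 280.8 220.5] approach [-0.004 -0.005 -1.   ] jaw deg 103.20 F [-1.   0.2 -1. ] gap 93.9 j6 -1.36
cam [439.2 266.3 382.7] axis [ 0.24  0.05 -0.97]
```

View pics/w1.png

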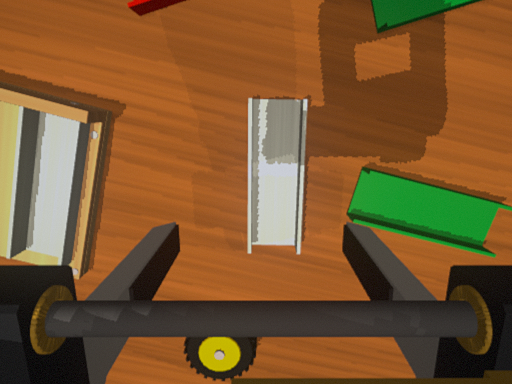

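The wrist view shows the trough centred at about (277,175). Both flanges are visible, and it lies parallel to the jaws' middle plane, with the fingers at (165,235) and (358,235). The green channel is off to the right.

```bash
python3 - <<'E'
from h import *
z=np.load('w1.npz');w,im=z['w'],z['im'].astype(int)
def fit(x0,y0,x1,y1,lo,hi):
    W=w[y0:y1,x0:x1].reshape(-1,3);C=im[y0:y1,x0:x1].reshape(-1,3)
    m=(W[:,2]>lo)&(W[:,2]<hi)&((C.max(1)-C.min(1))<35);P=W[m]
    (c,s,a)=cv2.minAreaRect(P[:,:2].astype(np.float32));print(np.round(c,1),np.round(s,1),round(a,1),len(P),P[:,2].mean().round(1))
fit(235,90,320,262,24,36)
fit(235,90,320,262,1,12)
fit(235,90,320,262,1,36)
print(w[200,215],w[200,275],w[150,250])
E
```

```text
[506.2 296.4] [168.8  59.6] 12.5 1253 31.1
[506.3 300.6] [171.5  60.9] 12.4 6690 5.5
[506.6 299.1] [171.5  64.1] 12.7 8176 9.8
[552.01706132 235.09542372   1.67559023] [534.49895467 303.97030008   5.9650082 ] [481.02702808 262.71966878  32.4164373 ]
```

Emit:
{"api": "jog_arm", "payload": {"moves": [[[-2,16,-40,0,0,-0.8],[0,0,-40,0,0,0],[0,0,-40,0,0,0],[0,0,-30,0,0,0],[0,0,0,0,0,0]]]}}

```text
clock: 1.65
eef_pos: [498.8, 303.9, 67.6]
eef_rot: [2.402, 1.568, -2.086]
wrist_force: [-0.9, -0.3, -0.4]
finger_gap: 94.3
```

```bash
python3 -c "
from h import *
tool()"
```

```text
t 1.65 pos [498.8 303.9  67.6] approach [-0.002 -0.003 -1.   ] jaw deg 102.82 F [-0.9 -0.3 -0.4] gap 94.3 j6 -1.31
```

Emit:
{"api": "jog_arm", "payload": {"moves": [[[4,-4,-17,0,0,-0.2],[4,-4,-17,0,0,-0.2],[0,0,0,0,0,0]]]}}

```text
clock: 1.95
eef_pos: [505.9, 299.0, 36.2]
eef_rot: [-2.548, 1.569, -0.756]
wrist_force: [0.4, -0.2, 0.8]
finger_gap: 94.2
```

Emit:
{"api": "jog_arm", "payload": {"moves": [[[0,0,0,0,0,0],[0,0,0,0,0,0],[0,0,0,0,0,0],[0,0,0,0,0,0],[0,0,0,0,0,0]]], "gripper": -1, "squeeze": 25}}

```text
clock: 2.45
eef_pos: [507.0, 300.5, 40.6]
eef_rot: [-1.57, 1.565, 0.222]
wrist_force: [0.8, -0.1, -2.3]
finger_gap: 59.6
```

```bash
python3 -c "
from h import *
tool()"
```

```text
t 2.45 pos [507.  300.5  40.6] approach [ 0.006  0.001 -1.   ] jaw deg 102.68 F [ 0.8 -0.1 -2.3] gap 59.6 j6 -1.32
```

The grip closed at 59.6 mm, but the TCP drifted up to z=40.6, so it is shallow. I'll open slightly and go lower.

Emit:
{"api": "jog_arm", "payload": {"moves": [[[0,0,0,0,0,0],[0,0,0,0,0,0],[0,0,-5,0,0,0],[0,0,-4,0,0,0],[0,0,0,0,0,0]]], "gripper": 0.6}}

```text
clock: 2.95
eef_pos: [507.0, 300.6, 31.1]
eef_rot: [-1.526, 1.565, 0.266]
wrist_force: [-0.3, 0.6, -0.3]
finger_gap: 75.6
```

```bash
python3 -c "
from h import *
tool()"
```

```text
t 2.95 pos [507.  300.6  31.1] approach [ 0.006  0.002 -1.   ] jaw deg 102.67 F [-0.3  0.6 -0.3] gap 75.6 j6 -1.32
```

Emit:
{"api": "jog_arm", "payload": {"moves": [[[0,0,1,0,0.3,0],[0,0,0,0,0,0],[0,0,0,0,0,0],[0,0,0,0,0,0]]], "gripper": -1, "squeeze": 30}}

```text
clock: 3.35
eef_pos: [506.9, 300.5, 31.8]
eef_rot: [-0.054, 1.569, 1.738]
wrist_force: [-0.0, 0.4, -0.3]
finger_gap: 59.8
```

Emit:
{"api": "jog_arm", "payload": {"moves": [[[0,0,15,0,0,0],[0,0,30,0,0,0],[0,0,40,0,0,0],[0,0,30,0,0,0],[0,0,0,0,0,0]]]}}

```text
clock: 3.85
eef_pos: [505.5, 299.8, 153.8]
eef_rot: [1.009, 1.569, 2.801]
wrist_force: [0.1, -0.1, -1.5]
finger_gap: 60.1
```

```bash
python3 -c "
from h import *
tool()"
```

```text
t 3.85 pos [505.5 299.8 153.8] approach [-0.002  0.001 -1.   ] jaw deg 102.67 F [ 0.1 -0.1 -1.5] gap 60.1 j6 -1.32
```

Emit:
{"api": "jog_arm", "payload": {"moves": [[[12,-45,5,0,0,-3],[12,-45,5,0,0,-3],[12,-45,5,0,0,-3],[12,-45,5,0,0,-3],[12,-45,5,0,0,-2]]]}}

```text
clock: 4.35
eef_pos: [563.2, 71.9, 178.2]
eef_rot: [1.194, 1.567, 2.741]
wrist_force: [0.8, -0.0, -2.6]
finger_gap: 59.8
```

Emit:
{"api": "jog_arm", "payload": {"moves": [[[3,-45,0,0,0,0],[2,-40,0,0,0,0],[0,-25,0,0,0,0],[0,0,0,0,0,0]]]}}

```text
clock: 4.75
eef_pos: [567.2, -47.9, 176.4]
eef_rot: [1.41, 1.564, 2.951]
wrist_force: [0.4, 0.6, -2.8]
finger_gap: 60.0
```

```bash
python3 - <<'E'
from h import *
tool()
im,d,p=grab('wrist');w=world(d,p);np.savez('w2.npz',im=im,w=w);cv2.imwrite('pics/w2.png',cv2.resize(im,(768,576)))
E
```

```text
t 4.75 pos [567.2 -47.9 176.4] approach [-0.006  0.001 -1.   ] jaw deg 88.26 F [ 0.4  0.6 -2.8] gap 60.0 j6 -1.69
```

View pics/w2.png

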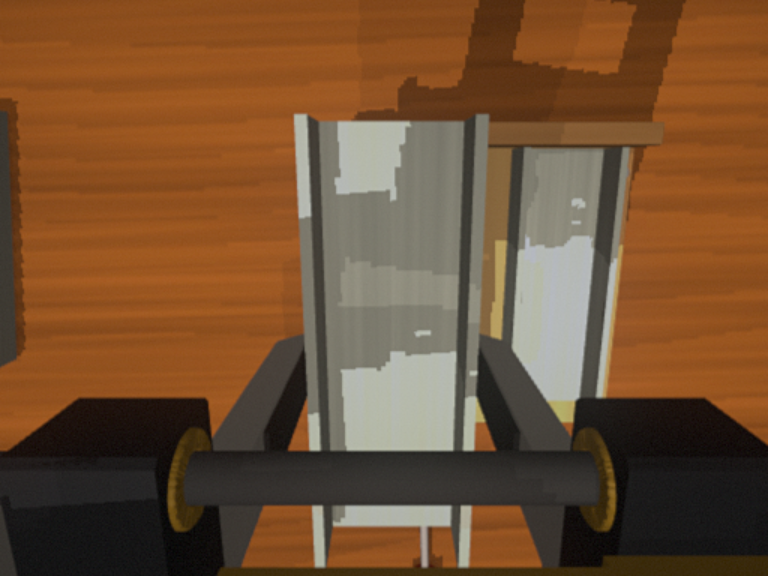

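The held channel is level and central between the fingers, spanning roughly (305–480, 115–560). The first channel is visible at (565,270) and the end board along y≈133.

```bash
python3 - <<'E'
from h import *
z=np.load('w2.npz');w,im=z['w'],z['im'].astype(int)
def fit(n,x0,y0,x1,y1,lo,hi,g=35):
    x0,y0,x1,y1=[int(v/1.5) for v in(x0,y0,x1,y1)]
    W=w[y0:y1,x0:x1].reshape(-1,3);C=im[y0:y1,x0:x1].reshape(-1,3)
    m=(W[:,2]>lo)&(W[:,2]<hi)&((C.max(1)-C.min(1))<g);P=W[m]
    if len(P)<5: return print(n,len(P))
    (c,s,a)=cv2.minAreaRect(P[:,:2].astype(np.float32));print(n,np.round(c,1),np.round(s,1),round(a,1),len(P),P[:,2].mean().round(1), P[:,:2].min(0).round(1),P[:,:2].max(0).round(1))
fit('held top',285,105,500,330,164,190)
fit('held floor',285,105,500,330,140,158)
fit('firsttop',490,145,640,405,36,48)
fit('firsttop-upper',490,145,640,300,36,48)
fit('firstfloor',515,150,610,400,12,22)
fit('board',490,118,670,150,46,62,999)
E
```

```text
held top [517.5 -45.7] [60.1 73.3] 88.3 3372 174.5 [480.  -76.5] [554.6 -14.6]
held floor [520.1 -45.8] [52.5 78.6] 88.4 13293 150.5 [480.2 -73.1] [560.1 -18.7]
firsttop [567.2  58.2] [ 61.1 157.2] 88.3 2227 41.9 [487.7  26.8] [646.5  91. ]
firsttop-upper [534.2  59.2] [61.1 91.3] 88.3 1514 42.0 [487.7  27.6] [580.7  91. ]
firstfloor [573.6  61.9] [ 46.2 167.9] 88.4 7572 17.5 [489.1  37.8] [658.   86.9]
board [481.6  55.7] [95.1 11.8] 88.4 1850 55.3 [474.4   8.2] [488.8 103.1]
```

Emit:
{"api": "jog_arm", "payload": {"moves": [[[12,11,0,0,-0.3,0],[0,0,-25,0,0,0],[0,0,-35,0,0,0],[0,0,-25,0,0,0],[0,0,0,0,0,0]]]}}

```text
clock: 5.3
eef_pos: [581.7, -26.9, 88.5]
eef_rot: [-0.385, 1.568, 1.162]
wrist_force: [-0.7, -0.5, -1.7]
finger_gap: 59.8
```

```bash
python3 -c "
from h import *
tool()"
```

```text
t 5.30 pos [581.7 -26.9  88.5] approach [ 0.001  0.003 -1.   ] jaw deg 88.62 F [-0.7 -0.5 -1.7] gap 59.8 j6 -1.66
```

Emit:
{"api": "jog_arm", "payload": {"moves": [[[-2,-9,-14,0,0,0],[0,0,-10,0,0,0],[0,0,0,0,0,0],[0,0,0,0,0,0]]]}}

```text
clock: 5.7
eef_pos: [581.5, -34.1, 65.2]
eef_rot: [-1.034, 1.566, 0.515]
wrist_force: [0.2, -0.4, -1.9]
finger_gap: 59.7
```

```bash
python3 -c "
from h import *
tool()"
```

```text
t 5.70 pos [581.5 -34.1  65.2] approach [ 0.004  0.003 -1.   ] jaw deg 88.77 F [ 0.2 -0.4 -1.9] gap 59.7 j6 -1.67
```

Emit:
{"api": "jog_arm", "payload": {"moves": [[[0,-2,-8,0.15,0.2,-0.4],[0,0,-7,0,0,0],[0,0,-2,0,0,0],[0,0,-1,0,0,0],[0,0,0,0,0,0]]]}}

```text
clock: 6.2
eef_pos: [582.3, -36.5, 47.2]
eef_rot: [-0.518, 1.565, 1.023]
wrist_force: [0.3, 0.1, -3.1]
finger_gap: 59.8
```

```bash
python3 - <<'E'
from h import *
tool()
im,d,p=grab('wrist');w=world(d,p);np.savez('w3.npz',im=im,w=w);cv2.imwrite('pics/w3.png',cv2.resize(im,(768,576)))
E
```

```text
t 6.20 pos [582.3 -36.5  47.2] approach [ 0.003  0.005 -1.   ] jaw deg 88.30 F [ 0.3  0.1 -3.1] gap 59.8 j6 -1.67
```

View pics/w3.png

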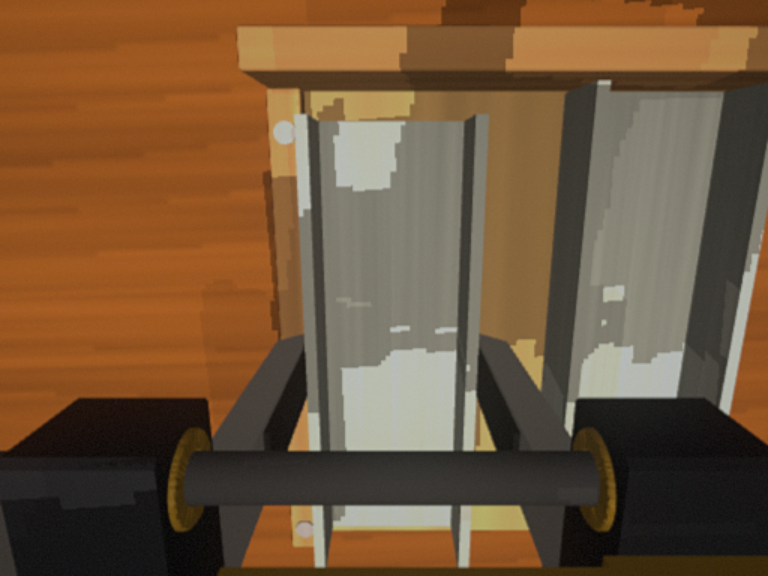

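The trough is at (305–480, 115–) just inside the left rail, with the end board's foot at y≈90, about 10 mm from its near end. The first channel is at (570–740).

```bash
cat > m3.py <<'E'
from h import *
def load(f): z=np.load(f);return z['w'],z['im'].astype(int)
def fit(w,im,n,x0,y0,x1,y1,lo,hi,g=45):
    x0,y0,x1,y1=[int(v/1.5) for v in(x0,y0,x1,y1)]
    W=w[y0:y1,x0:x1].reshape(-1,3);C=im[y0:y1,x0:x1].reshape(-1,3)
    m=(W[:,2]>lo)&(W[:,2]<hi)&((C.max(1)-C.min(1))<g);P=W[m]
    if len(P)<5: return print(n,len(P))
    (c,s,a)=cv2.minAreaRect(P[:,:2].astype(np.float32));print(n,np.round(c,1),np.round(s,1),round(a,1),len(P),'z %.1f'%np.median(P[:,2]), P[:,:2].min(0).round(1),P[:,:2].max(0).round(1))
E
python3 - <<'E'
from m3 import *
w,im=load('w3.npz')
fit(w,im,'held top',285,105,500,330,40,60)
fit(w,im,'held floor',320,120,465,340,14,26)
fit(w,im,'first top',555,75,768,400,38,50)
fit(w,im,'first floor',590,95,720,400,12,22)
fit(w,im,'board',240,20,760,72,46,62,999)
fit(w,im,'floor',490,95,555,300,8,16,999)
fit(w,im,'rail',262,90,310,330,16,28,999)
E
```

```text
held top [531.6 -34.4] [60.4 71.4] 88.2 2972 z 46.6 [495.1 -65.3] [568.1  -3.3]
held floor [537.3 -34.5] [52.5 83.1] 88.4 13588 z 20.8 [495.5 -61.7] [579.2  -7.3]
first top [542.6  55.7] [114.9  68.9] 2.2 5496 z 42.9 [486.5  19.1] [599.1  89.8]
first floor [549.3  65. ] [ 43.1 119.6] 88.5 14758 z 17.5 [489.1  43.2] [609.5  87.5]
board [480.   -1.7] [148.6  12.3] 88.4 10687 z 55.5 [472.1 -76.2] [488.   72.4]
floor [526.8  16.6] [79.3 25.7] 1.4 5933 z 13.5 [487.4   2.8] [566.1  29.6]
rail [528.3 -72.9] [12.3 88.6] 86.9 2796 z 23.6 [484.4 -79.2] [572.7 -64.6]
```

Emit:
{"api": "jog_arm", "payload": {"moves": [[[-5,0,-1,-0.3,0.2,0],[0,0,-1,0,0,0],[0,0,-1,0,0,0],[0,0,0,0,0,0]]]}}

```text
clock: 6.65
eef_pos: [577.0, -36.5, 44.6]
eef_rot: [-2.844, 1.57, -1.302]
wrist_force: [-0.8, -0.1, -1.7]
finger_gap: 59.6
```

```bash
python3 -c "
from h import *
tool()"
```

```text
t 6.65 pos [577.  -36.5  44.6] approach [ 0.    -0.001 -1.   ] jaw deg 88.31 F [-0.8 -0.1 -1.7] gap 59.6 j6 -1.67
```

Emit:
{"api": "jog_arm", "payload": {"moves": [[[0,-0.8,-0.6,0,0,0],[0,-0.8,-0.4,0,0,0],[0,0,0,0,0,0]]]}}

```text
clock: 6.95
eef_pos: [577.3, -38.0, 43.9]
eef_rot: [-2.028, 1.57, -0.487]
wrist_force: [-0.4, 0.0, -1.9]
finger_gap: 59.6
```

Emit:
{"api": "jog_arm", "payload": {"moves": [[[-2,0,0,0,0,0],[-1,0,0,0,0,0],[0,0,0,0,0,0]]]}}

```text
clock: 7.25
eef_pos: [574.3, -38.0, 44.0]
eef_rot: [-1.729, 1.569, -0.188]
wrist_force: [0.6, 1.1, -2.1]
finger_gap: 59.7
```

Emit:
{"api": "jog_arm", "payload": {"moves": [[[0,0,-0.6,0,0,0],[0,0,-0.5,0,0,0],[0,0,0,0,0,0]]]}}

```text
clock: 7.55
eef_pos: [574.3, -38.0, 43.9]
eef_rot: [-1.657, 1.569, -0.116]
wrist_force: [-0.4, 0.5, -0.3]
finger_gap: 59.7
```

Emit:
{"api": "jog_arm", "payload": {"moves": [[[-1,-0.5,0,0,0,0],[-1,0,0,0,0,0],[0,0,0,0,0,0]]]}}

```text
clock: 7.85
eef_pos: [572.8, -37.9, 44.0]
eef_rot: [-1.391, 1.567, 0.15]
wrist_force: [-0.8, 0.4, -2.4]
finger_gap: 60.0
```

Emit:
{"api": "jog_arm", "payload": {"moves": [[[-1.5,-1,-1,0,0,0],[-1.5,-1,-1,0,0,0]]]}}

```text
clock: 8.05
eef_pos: [572.6, -38.1, 44.0]
eef_rot: [-1.262, 1.559, 0.279]
wrist_force: [7.7, 11.6, 3.9]
finger_gap: 59.8
```

```bash
python3 - <<'E'
from m3 import *
tool()
im,d,p=grab('wrist');w=world(d,p);np.savez('w4.npz',im=im,w=w)
w,im=load('w4.npz')
fit(w,im,'held top',285,60,500,330,40,60)
fit(w,im,'held floor',325,90,455,340,14,26)
fit(w,im,'first floor',590,55,720,400,12,22)
fit(w,im,'board',240,0,760,72,50,62,999)
fit(w,im,'rail',245,60,310,330,19,28,999)
E
```

```text
t 8.05 pos [572.6 -38.1  44. ] approach [ 0.011  0.003 -1.   ] jaw deg 88.28 F [ 7.7 11.6  3.9] gap 59.8 j6 -1.68
held top [521.  -34.2] [63.5 72.3] 88.3 2909 z 43.6 [484.5 -66.7] [557.3  -1.4]
held floor [527.1 -36.7] [51.1 84.5] 88.4 12737 z 17.7 [484.3 -63.2] [569.7 -12.2]
first floor [543.   65.1] [ 43.2 111.3] 89.3 13658 z 17.5 [487.1  43. ] [598.7  87. ]
board [475.6  -4. ] [144.4   3.4] 88.4 2745 z 55.5 [472.2 -76.2] [479.   68.2]
rail [523.  -73.7] [ 8.7 78.4] 88.5 2126 z 23.6 [483.8 -79.1] [562.1 -68.5]
```

Contact is felt on the board, the rail and the floor (forces 7.7, 11.6 and 3.9 N). The trough's floor is level with the first channel's. Releasing it now.

Emit:
{"api": "jog_arm", "payload": {"moves": [[[0,0,0,0,0,0],[0,0,0,0,0,0],[0,0,0,0,0,0]]], "gripper": 0.65}}

```text
clock: 8.4
eef_pos: [572.9, -38.3, 44.4]
eef_rot: [-1.331, 1.558, 0.21]
wrist_force: [-0.5, 0.2, -0.2]
finger_gap: 77.1
```

Emit:
{"api": "jog_arm", "payload": {"moves": [[[0,0,20,0,0,0],[0,0,40,0,0,0],[0,0,50,0,0,0],[0,0,50,0,0,0],[0,0,0,0,0,0]]]}}

```text
clock: 8.9
eef_pos: [570.1, -39.3, 208.3]
eef_rot: [-1.249, 1.564, 0.292]
wrist_force: [0.4, -0.4, 0.1]
finger_gap: 77.3
```

```bash
python3 - <<'E'
from h import *
tool()
im,d,p=grab('wrist');w=world(d,p);np.savez('w5.npz',im=im,w=w);cv2.imwrite('pics/w5.png',im)
E
```

```text
t 8.90 pos [570.1 -39.3 208.3] approach [ 0.006  0.002 -1.   ] jaw deg 88.25 F [ 0.4 -0.4  0.1] gap 77.3 j6 -1.68
```

View pics/w5.png

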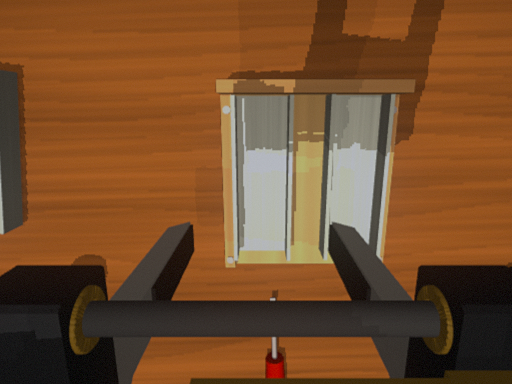

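The trough lies along the left rail (237–290, 95–260), flush with the board beside the first channel (330–385). Next is the cap.

Emit:
{"api": "jog_arm", "payload": {"moves": [[[-8,-48,0,0,0,-2],[-8,-48,0,0,0,-2],[-8,-48,0,0,0,-2],[-8,-48,0,0,0,-2],[-6,-48,0,0,0,0]]], "gripper": 1}}

```text
clock: 9.45
eef_pos: [527.6, -281.5, 198.8]
eef_rot: [0.871, 1.564, 2.275]
wrist_force: [-0.6, 1.2, -1.0]
finger_gap: 94.1
```

Emit:
{"api": "jog_arm", "payload": {"moves": [[[0,-35,0,0,0,0],[0,0,0,0,0,0],[0,0,0,0,0,0]]]}}

```text
clock: 9.75
eef_pos: [523.8, -323.2, 193.1]
eef_rot: [1.079, 1.557, 2.475]
wrist_force: [0.5, -0.3, -0.1]
finger_gap: 93.8
```

```bash
python3 - <<'E'
from m3 import *
w,im=load('w5.npz')
s=1.5
fit(w,im,'trough top',232*s,94*s,294*s,262*s,36,48)
fit(w,im,'trough floor',240*s,96*s,286*s,250*s,12,22)
fit(w,im,'first top',320*s,92*s,392*s,222*s,36,48)
fit(w,im,'gapfloor',292*s,100*s,322*s,240*s,6,16,999)
fit(w,im,'board',215*s,78*s,415*s,93*s,50,62,999)
tool()
im,d,p=grab('wrist');w=world(d,p);np.savez('w6.npz',im=im,w=w);cv2.imwrite('pics/w6.png',im)
E
```

```text
trough top [571.1 -37.3] [ 59.9 168.6] 88.3 1418 z 43.4 [486.1 -69.3] [656.2  -5.3]
trough floor [571.3 -36.4] [ 50.5 168.8] 88.1 7015 z 17.5 [486.4 -64.5] [656.2 -11. ]
first top [552.2  58.6] [ 60.9 129.3] 88.5 1517 z 43.0 [486.7  26.7] [617.5  89.6]
gapfloor [569.3  11.9] [ 32.2 154.7] 89.7 4029 z 13.5 [491.9  -4.6] [646.7  27.9]
board [480.5  12.9] [179.6  11.3] 88.3 2772 z 55.4 [472.4 -76.8] [488.7 102.7]
t 9.75 pos [ 523.8 -323.2  193.1] approach [-0.011  0.009 -1.   ] jaw deg 79.99 F [ 0.5 -0.3 -0.1] gap 93.8 j6 -2.01
```

View pics/w6.png

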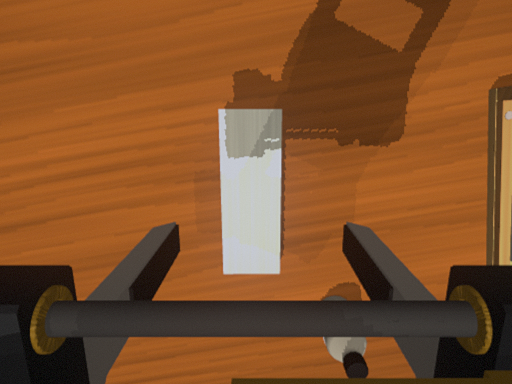

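The cap is seen at (252,190), lying parallel to the jaws' middle plane. The bottle at (345,335) is clear of the fingers.

```bash
python3 - <<'E'
from m3 import *
w,im=load('w6.npz')
fit(w,im,'cap',315,150,435,425,22,45,60)
E
```

```text
cap [ 533.5 -333.8] [ 60.1 170.1] 80.1 9843 z 31.6 [ 444.7 -377.7] [ 620.2 -290. ]
```

Emit:
{"api": "jog_arm", "payload": {"moves": [[[9,-10,-20,-0.5,-0.6,0],[0,0,-35,0,0,0],[0,0,-35,0,0,0],[0,0,-25,0,0,0],[0,0,0,0,0,0]]]}}

```text
clock: 10.3
eef_pos: [534.1, -326.7, 73.6]
eef_rot: [1.652, 1.57, 3.055]
wrist_force: [0.6, 0.4, -0.2]
finger_gap: 93.9
```

```bash
python3 -c "
from h import *
tool()"
```

```text
t 10.30 pos [ 534.1 -326.7   73.6] approach [-0.001  0.    -1.   ] jaw deg 80.41 F [ 0.6  0.4 -0.2] gap 93.9 j6 -2.01
```

Emit:
{"api": "jog_arm", "payload": {"moves": [[[0,-7,-12,0,0,-0.3],[0,0,-18,0,0,0],[0,0,-8,0,0,0],[0,0,0,0,0,0]]]}}

```text
clock: 10.7
eef_pos: [536.1, -333.5, 37.4]
eef_rot: [-2.147, 1.567, -0.747]
wrist_force: [-0.7, -0.0, -0.2]
finger_gap: 94.0
```

```bash
python3 -c "
from h import *
tool()"
```

```text
t 10.70 pos [ 536.1 -333.5   37.4] approach [ 0.003 -0.003 -1.   ] jaw deg 80.23 F [-0.7 -0.  -0.2] gap 94.0 j6 -2.01
```

Emit:
{"api": "jog_arm", "payload": {"moves": [[[-1,-1,-4,0.2,0.2,0],[0,0,-3,0,0,0],[0,0,0,0,0,0]]]}}

```text
clock: 11.0
eef_pos: [536.0, -335.3, 32.3]
eef_rot: [-1.798, 1.569, -0.398]
wrist_force: [-0.4, -0.5, 0.8]
finger_gap: 94.3
```

Emit:
{"api": "jog_arm", "payload": {"moves": [[[0,0,0,0,0,0],[0,0,0,0,0,0],[0,0,0,0,0,0],[0,0,0,0,0,0],[0,0,0,0,0,0]]], "gripper": -1, "squeeze": 30}}

```text
clock: 11.5
eef_pos: [536.4, -335.6, 33.5]
eef_rot: [-1.892, 1.567, -0.491]
wrist_force: [-0.5, 0.8, -0.9]
finger_gap: 59.6
```

```bash
python3 -c "
from h import *
tool()"
```

```text
t 11.50 pos [ 536.4 -335.6   33.5] approach [ 0.003 -0.002 -1.   ] jaw deg 80.23 F [-0.5  0.8 -0.9] gap 59.6 j6 -2.02
```

Emit:
{"api": "jog_arm", "payload": {"moves": [[[0,0,15,0,0,0],[0,0,35,0,0,0],[0,0,45,0,0,0],[0,0,25,0,0,0],[0,0,0,0,0,0]]]}}

```text
clock: 12.0
eef_pos: [534.8, -334.4, 159.6]
eef_rot: [-1.132, 1.57, 0.268]
wrist_force: [0.2, -0.5, -2.5]
finger_gap: 59.6
```

Emit:
{"api": "jog_arm", "payload": {"moves": [[[9,45,3,0,0,2],[9,45,3,0,0,2],[9,45,3,0,0,2],[9,45,3,0,0,2],[9,45,3,0,0,0]]]}}

```text
clock: 12.5
eef_pos: [576.9, -106.5, 170.3]
eef_rot: [1.392, 1.566, 2.929]
wrist_force: [1.9, 0.2, -3.1]
finger_gap: 59.8
```

Emit:
{"api": "jog_arm", "payload": {"moves": [[[0,40,0,0,0,0],[0,30,0,0,0,0],[0,15,0,0,0,0],[0,0,0,0,0,0],[0,0,0,0,0,0]]]}}

```text
clock: 13.0
eef_pos: [575.1, -13.1, 165.7]
eef_rot: [1.421, 1.56, 2.964]
wrist_force: [0.9, -0.6, -3.6]
finger_gap: 59.6
```

```bash
python3 -c "
from h import *
tool()"
```

```text
t 13.00 pos [575.1 -13.1 165.7] approach [-0.011  0.002 -1.   ] jaw deg 88.43 F [ 0.9 -0.6 -3.6] gap 59.6 j6 -1.63
```

Emit:
{"api": "jog_arm", "payload": {"moves": [[[5,12,0,0,-0.6,0],[0,10,-20,0,0,0],[0,0,-25,0,0,0],[0,0,-10,0,0,0],[0,0,0,0,0,0]]]}}

```text
clock: 13.5
eef_pos: [581.8, 6.6, 109.0]
eef_rot: [-1.085, 1.567, 0.452]
wrist_force: [-0.3, -0.5, -2.7]
finger_gap: 59.5
```

```bash
python3 - <<'E'
from m3 import *
tool()
im,d,p=grab('wrist');w=world(d,p);np.savez('w7.npz',im=im,w=w);cv2.imwrite('pics/w7.png',cv2.resize(im,(768,576)))
E
```

```text
t 13.50 pos [581.8   6.6 109. ] approach [ 0.003  0.002 -1.   ] jaw deg 88.07 F [-0.3 -0.5 -2.7] gap 59.5 j6 -1.59
```

View pics/w7.png

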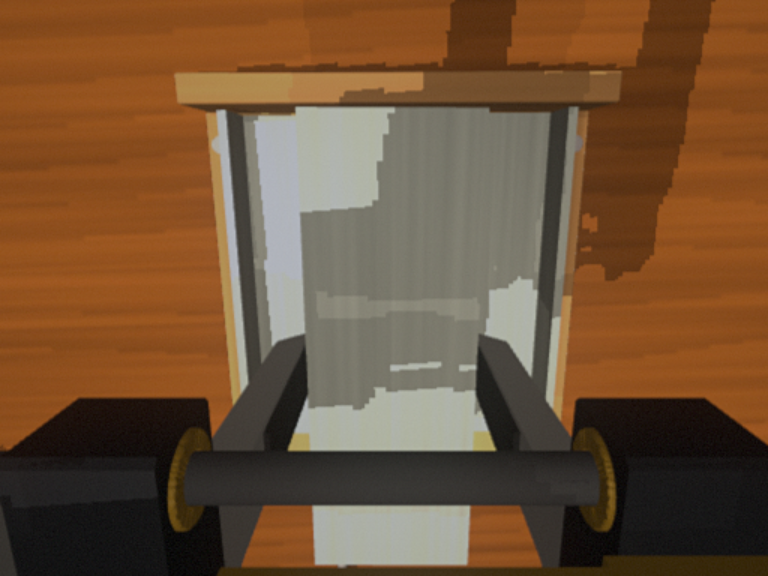

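The cap is held centrally over the two troughs, spanning (300–490). The outer flanges of the two lower channels are at (230) and (570).

```bash
python3 - <<'E'
from m3 import *
w,im=load('w7.npz')
fit(w,im,'cap',285,100,505,335,95,120)
fit(w,im,'Ltop',205,108,262,380,36,47)
fit(w,im,'Rtop',535,108,590,380,36,47)
fit(w,im,'board',170,65,630,105,50,62,999)
E
```

```text
cap [530.4   9.2] [60.3 74.7] 88.0 18536 z 107.1 [492.3 -22.1] [568.5  40.3]
Ltop [549.  -64.5] [  5.  127.1] 88.5 1621 z 43.2 [485.5 -68.2] [612.6 -60.4]
Rtop [553.5  86.6] [  5.3 128.1] 88.2 1682 z 43.0 [489.5  82.7] [617.5  90.9]
board [480.4  13.2] [180.3  12.4] 88.4 6490 z 55.5 [472.1 -77. ] [489.  103.2]
```

Emit:
{"api": "jog_arm", "payload": {"moves": [[[0,2.5,-12,-0.1,0.2,0.3],[0,0,-14,0,0,0],[0,0,-8,0,0,0],[0,0,0,0,0,0],[0,0,0,0,0,0]]]}}

```text
clock: 14.05
eef_pos: [583.1, 8.7, 74.9]
eef_rot: [-1.67, 1.567, -0.128]
wrist_force: [0.5, 0.2, -2.6]
finger_gap: 59.6
```

```bash
python3 -c "
from h import *
tool()"
```

```text
t 14.05 pos [583.1   8.7  74.9] approach [ 0.004 -0.    -1.   ] jaw deg 88.33 F [ 0.5  0.2 -2.6] gap 59.6 j6 -1.59
```

Emit:
{"api": "jog_arm", "payload": {"moves": [[[0,0.7,0,0,0.2,0],[0,0,0,0,0,0]]]}}

```text
clock: 14.25
eef_pos: [583.4, 9.4, 75.5]
eef_rot: [-2.266, 1.57, -0.724]
wrist_force: [0.4, 0.0, -3.9]
finger_gap: 59.3
```

```bash
python3 - <<'E'
from m3 import *
tool()
im,d,p=grab('wrist');w=world(d,p);np.savez('w8.npz',im=im,w=w);im=im.astype(int)
fit(w,im,'cap',285,80,505,335,64,85)
fit(w,im,'Ltop',150,90,245,380,36,47)
fit(w,im,'Rtop',545,90,640,380,36,47)
fit(w,im,'board',140,30,660,85,50,62,999)
E
```

```text
t 14.25 pos [583.4   9.4  75.5] approach [ 0.001 -0.001 -1.   ] jaw deg 88.33 F [ 0.4  0.  -3.9] gap 59.3 j6 -1.59
cap [532.1  11.7] [60.4 74.6] 88.4 18543 z 73.7 [494.1 -19.4] [570.   42.8]
Ltop [539.3 -67.8] [ 32.  117.7] 78.6 2257 z 43.1 [483.9 -73. ] [600.2 -40.5]
Rtop [543.8  92.1] [116.8  33.6] 7.4 2358 z 42.9 [487.9  68. ] [603.8 102. ]
board [480.1  15.5] [176.2  11. ] 88.4 7925 z 55.6 [472.5 -72.7] [487.9 103.4]
```

Emit:
{"api": "jog_arm", "payload": {"moves": [[[0,0,-7,0,0,0],[0,0,-5,0,0,0],[0,0,-2,0,0,0],[0,0,0,0,0,0]]]}}

```text
clock: 14.7
eef_pos: [583.5, 9.4, 60.5]
eef_rot: [-1.917, 1.569, -0.375]
wrist_force: [-0.1, 1.2, -2.6]
finger_gap: 59.5
```

```bash
python3 -c "
from h import *
tool()"
```

```text
t 14.70 pos [583.5   9.4  60.5] approach [ 0.001 -0.001 -1.   ] jaw deg 88.33 F [-0.1  1.2 -2.6] gap 59.5 j6 -1.59
```

It has entered without contact. I'm lowering it to the trough floors.

Emit:
{"api": "jog_arm", "payload": {"moves": [[[-2,0,-5,0,0,0],[-1,0,-4,0,0,0],[0,0,-1,0,0,0],[0,0,0,0,0,0]]]}}

```text
clock: 15.1
eef_pos: [580.1, 9.3, 49.5]
eef_rot: [-1.978, 1.57, -0.437]
wrist_force: [-0.1, -0.5, -2.3]
finger_gap: 59.8
```

Emit:
{"api": "jog_arm", "payload": {"moves": [[[0,0,-0.7,0,0,0],[0,0,-0.7,0,0,0],[0,0,-0.5,0,0,0]]]}}

```text
clock: 15.4
eef_pos: [580.3, 9.4, 49.5]
eef_rot: [-1.979, 1.569, -0.437]
wrist_force: [-2.7, -0.8, 1.9]
finger_gap: 59.9
```

```bash
python3 -c "
from h import *
tool()"
```

```text
t 15.40 pos [580.3   9.4  49.5] approach [ 0.002 -0.001 -1.   ] jaw deg 88.33 F [-2.7 -0.8  1.9] gap 59.9 j6 -1.59
```

Emit:
{"api": "jog_arm", "payload": {"moves": [[[-2,0,0,0,0,0],[-1.5,0,0,0,0,0],[-1,0,0,0,0,0],[0,0,0,0,0,0]]]}}

```text
clock: 15.8
eef_pos: [575.6, 9.3, 49.5]
eef_rot: [-1.823, 1.568, -0.281]
wrist_force: [-0.2, 0.2, -1.3]
finger_gap: 59.5
```

Emit:
{"api": "jog_arm", "payload": {"moves": [[[-1.5,0,0,0,0,0],[-1.5,0,0,0,0,0]]]}}

```text
clock: 16.0
eef_pos: [574.9, 9.4, 50.4]
eef_rot: [-1.622, 1.562, -0.08]
wrist_force: [11.1, 1.2, -3.9]
finger_gap: 59.7
```

Emit:
{"api": "jog_arm", "payload": {"moves": [[[0,0,-0.8,0,0.3,0],[0,0,-0.5,0,0,0],[0,0,0,0,0,0]]]}}

```text
clock: 16.3
eef_pos: [575.1, 9.4, 49.4]
eef_rot: [-1.711, 1.566, -0.169]
wrist_force: [-0.1, 0.6, -0.5]
finger_gap: 59.4
```

```bash
python3 -c "
from h import *
tool()"
```

```text
t 16.30 pos [575.1   9.4  49.4] approach [ 0.005 -0.001 -1.   ] jaw deg 88.35 F [-0.1  0.6 -0.5] gap 59.4 j6 -1.59
```

Emit:
{"api": "jog_arm", "payload": {"moves": [[[-1,0,-0.3,0,0,0]]]}}

```text
clock: 16.4
eef_pos: [574.9, 9.4, 49.5]
eef_rot: [-1.657, 1.564, -0.115]
wrist_force: [8.1, 1.4, -1.4]
finger_gap: 59.8
```

Emit:
{"api": "jog_arm", "payload": {"moves": [[[0,0,0,0,0,0],[0,0,0,0,0,0],[0,0,0,0,0,0]]], "gripper": 0.55}}

```text
clock: 16.7
eef_pos: [574.7, 9.4, 49.5]
eef_rot: [-1.662, 1.564, -0.12]
wrist_force: [0.6, -0.4, 0.1]
finger_gap: 72.7
```

Emit:
{"api": "jog_arm", "payload": {"moves": [[[0,0,15,0,0,0],[0,0,40,0,0,0],[0,0,50,0,0,0],[0,0,50,0,0,0],[0,0,0,0,0,0]]]}}

```text
clock: 17.2
eef_pos: [572.3, 9.4, 212.7]
eef_rot: [-1.701, 1.566, -0.159]
wrist_force: [0.3, -0.8, 0.4]
finger_gap: 72.5
```

```bash
python3 - <<'E'
from m3 import *
tool()
im,d,p=grab('wrist');w=world(d,p);np.savez('w9.npz',im=im,w=w);cv2.imwrite('pics/w9.png',cv2.resize(im,(768,576)))
im,d,p=grab('side');cv2.imwrite('pics/s9.png',cv2.resize(im[165:255,220:335],None,fx=6,fy=6,interpolation=cv2.INTER_CUBIC))
E
```

```text
t 17.20 pos [572.3   9.4 212.7] approach [ 0.004 -0.001 -1.   ] jaw deg 88.34 F [ 0.3 -0.8  0.4] gap 72.5 j6 -1.59
```

View pics/w9.png

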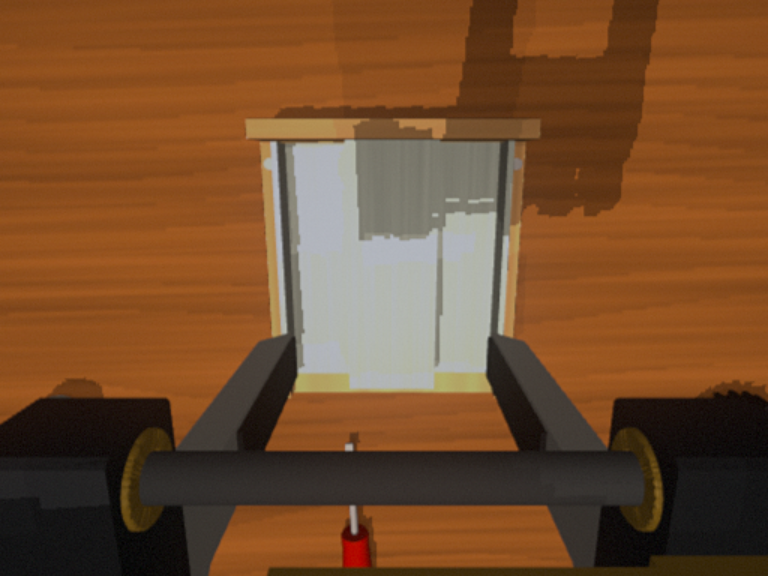

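View pics/s9.png

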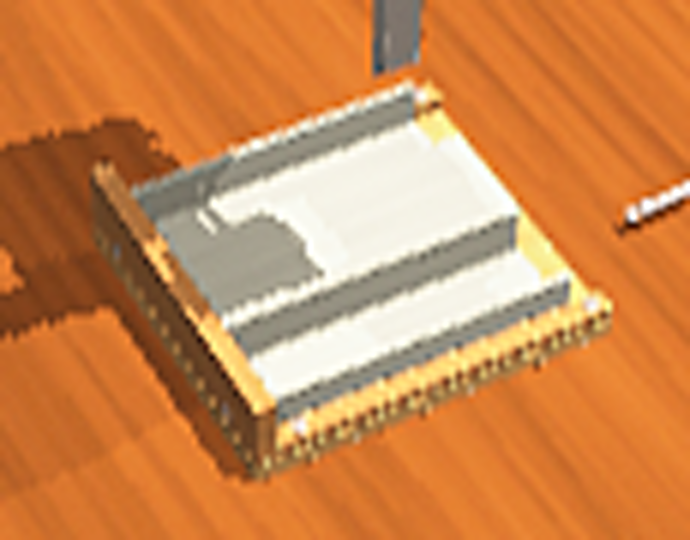

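Both views show the cap bridging the two troughs and flush with the end board. In the side crop the flange by the near trough hangs inside it. A numeric check follows.

```bash
python3 - <<'E'
from m3 import *
w,im=load('w9.npz')
fit(w,im,'cap',335,135,455,385,43.5+1,56)
fit(w,im,'Lfloor',300,142,345,360,12,24,60)
fit(w,im,'Rfloor',446,142,494,360,12,24,60)
fit(w,im,'Ltop',265,138,292,335,38,46)
fit(w,im,'Rtop',502,138,520,335,38,46)
fit(w,im,'board',240,117,545,137,50,62,999)
W=w[93:250,232:290];z=W[...,2];x=W[...,0];k=(z>44)&(z<50)
for a,b in((490,500),(560,580),(640,652)):print(a,np.median(z[k&(x>a)&(x<b)]).round(2))
E
```

```text
cap [569.7  10. ] [ 60.1 167. ] 88.3 9777 z 47.5 [485.6 -21.9] [653.7  41.9]
Lfloor [565.4 -39.8] [ 33.5 161.2] 86.0 4348 z 17.6 [484.8 -61.9] [645.7 -20.2]
Rfloor [568.2  66.6] [ 34.3 161. ] 90.0 4562 z 17.5 [487.7  49.4] [648.7  83.7]
Ltop [550.  -64.6] [  4.7 129.1] 88.5 658 z 43.4 [485.5 -68.6] [614.5 -60.8]
Rtop [554.3  86.5] [  4.6 129.1] 88.5 562 z 43.3 [489.7  84.1] [618.9  90.1]
board [479.9  13.2] [180.3   9.8] 88.4 2350 z 55.5 [472.6 -76.9] [487.2 103.4]
490 47.53
560 47.53
640 47.62
```

```bash
python3 -c "
from h import *
tool();print(manip.sign_off())"
```

```text
t 17.30 pos [570.6   9.5 206.6] approach [-0.004 -0.    -1.   ] jaw deg 88.33 F [-0.6  0.1 -0.9] gap 73.1 j6 -1.59
the job is handed in; nothing more can be done
None
```

Both loose channels are in the tray and the job is handed in at 17.3 s of the 64 s allowed. The open-side-up channel went down first, along the empty rail. The other was then lowered over the two inner flanges and pushed home. Forces rose to about 12 N as each was pushed home, and both were set down before release.

**Last checks, all passed:**
- **Flatness:** the bridging channel's back measured level along its length, within 0.1 mm. It stands about 4 mm above the lower flanges, as it should.
- **Position:** it lies within about 1 mm of the middle between the two lower channels, at the tray's angle.
- **Ends:** the two lower channels' ends measured an equal 2 mm or so off the board's face. I put that down to measuring error, since I felt the placed one stop against the board. The bridging one measured within 1 mm, and I felt it stop too.
- **Other things on the bench:** I touched none of them.

**Disagreements:**
- The top and wrist cameras differed by about 2 mm in y. I used the wrist view and the felt contacts.
- One measurement of the outer flanges, just before the final lowering, was spoiled by stray pixels, so I used the one before it.
- My first grip on the open-side-up channel was too shallow, so I redid it before lifting.

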